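Change the vacuum over to the next filter funnel

TASK

The sample in the steel funnel has run through and the one in the orange-amber funnel is next. On the vacuum manifold, first shut the valve of the steel funnel by pushing its red lever with a fingertip until it lies fully across its pipe, then open the valve of the amber funnel by pushing its lever until it lies fully in line with its pipe. Push each lever from the side without gripping it, leaning on it or forcing it past its stop, leave the stoppered place's valve shut, and leave the funnels and everything else standing where they are.

Things in the scene. Friction and masses are not known exactly. Their poses are not given: they have to be found in the camera images.
- lever_steel (a joint): Angle of the valve lever in the pipe of the bright steel funnel, rad. 0 = shut: across the pipe, pointing along +y of pivot_steel (left seen from the robot). 1.571 = open: along the pipe, pointing at the header (-x of pivot_steel). Grows anticlockwise from above. Hard stops at both; starts partly to fully open, 1.05 to 1.55. Stays where left; turning takes about 0.25 N m (4 to 5 N at 55 mm).
- pivot_steel (a point): On this lever's upright turning axis, 104 mm above the bench, half-way up its handle. Axes fixed to the manifold: +x along the pipe to the seat of the bright steel funnel, centre 140 mm away; +y along the header; z up. Below the handle: pipe and valve body up to 76 mm above the bench within 16 mm of the pipe axis, and a bonnet 20 mm across up to 90 mm at the pivot.
- tip_steel (a point): Middle of the outer end of this lever's handle, 91 mm from pivot_steel; turns with the lever. The handle is a straight red bar 16 mm wide, 12 mm high (98 to 110 mm above the bench), from 23 to 91 mm out from the pivot.
- lever_amber (a joint): Angle of the valve lever in the pipe of the orange-amber plastic funnel, rad. 0 = shut: across the pipe, pointing along +y of pivot_amber (left seen from the robot). 1.571 = open: along the pipe, pointing at the header (-x of pivot_amber). Grows anticlockwise from above. Hard stops at both; starts shut, 0 to 0.05. Stays where left; turning takes about 0.25 N m (4 to 5 N at 55 mm).
- pivot_amber (a point): On this lever's upright turning axis, 104 mm above the bench, half-way up its handle. Axes fixed to the manifold: +x along the pipe to the seat of the orange-amber plastic funnel, centre 140 mm away; +y along the header; z up. Below the handle: pipe and valve body up to 76 mm above the bench within 16 mm of the pipe axis, and a bonnet 20 mm across up to 90 mm at the pivot.
- tip_amber (a point): Middle of the outer end of this lever's handle, 91 mm from pivot_amber; turns with the lever. The handle is a straight red bar 16 mm wide, 12 mm high (98 to 110 mm above the bench), from 23 to 91 mm out from the pivot.
- lever_spare (a joint): Angle of the valve lever in the pipe of the black rubber stopper, rad. 0 = shut: across the pipe, pointing along +y of pivot_spare (left seen from the robot). 1.571 = open: along the pipe, pointing at the header (-x of pivot_spare). Grows anticlockwise from above. Hard stops at both; starts shut, 0 to 0.05. Stays where left; turning takes about 0.25 N m (4 to 5 N at 55 mm).
- pivot_spare (a point): On this lever's upright turning axis, 104 mm above the bench, half-way up its handle. Axes fixed to the manifold: +x along the pipe to the seat of the black rubber stopper, centre 140 mm away; +y along the header; z up. Below the handle: pipe and valve body up to 76 mm above the bench within 16 mm of the pipe axis, and a bonnet 20 mm across up to 90 mm at the pivot.
- tip_spare (a point): Middle of the outer end of this lever's handle, 91 mm from pivot_spare; turns with the lever. The handle is a straight red bar 16 mm wide, 12 mm high (98 to 110 mm above the bench), from 23 to 91 mm out from the pivot.
- funnel_steel: Filter funnel of bright steel with a metal lid and knob, 66 mm diameter, 90 mm high, loose, upright in its filter seat. Origin: centre of its underside, 98 mm above the bench (so its top is 188 mm above the bench).
- funnel_amber: Filter funnel of orange-amber plastic with lid and knob, 66 mm diameter, 90 mm high, loose, upright in its filter seat. Origin: centre of its underside, 98 mm above the bench (so its top is 188 mm above the bench).
- stopper: Black rubber stopper, 48 mm (foot) to 58 mm diameter, 30 mm high, loose, closing the unused third filter seat. Origin: centre of its underside, 98 mm above the bench.
- manifold: Fixed steel header pipe, 38 mm thick, 450 mm long along its y, axis 60 mm above the bench, 110 mm to the robot's side of the valve pivots; three equal branches 150 mm apart leave it away from the robot. Gauge on its right end, top 140 mm up. Origin: on the bench under the middle pivot; +x away from the robot, turned up to 0.22 rad. Which funnel is on which branch changes.
- sample_bottle: Clear glass bottle with blue cap, 60 mm diameter, 120 mm high, bystander left of the manifold. Origin: centre of its underside.
- dishes: Stack of three white dishes, 90 mm diameter, 45 mm high, bystander between two branches. Origin: centre of its underside.
- marker: White marker pen with blue cap, 128 mm long, 14 mm thick, lying between two branches, bystander. Origin: below its middle, on the bench.
- tip_box: Blue box of pipette tips, 122 x 85 mm, 68 mm high, bystander right of the manifold. Origin: centre of its underside.

How it is judged:
By the outcome, as a careful person would: the job done as asked, in the order asked, and still so for the second after the job is handed in, with the robot touching nothing.
It also fails if it takes over 59 s, if anything falls off the work surface, if the arm or the gripper's body presses on something with over 40 N, if the wrist force passes 120 N, or if a joint passes its speed limit or range.

ROBOT

A 6-joint arm with a two-finger parallel gripper is mounted at the origin on the work surface. World frame = base frame: x ahead of the robot, y to its left, z up, the work surface at z = 0. Lengths are in m, angles in rad, forces in N, time in s.
With the tool pointing down it reaches from about 0.25 to 0.775 m from the base axis. Payload 4 kg.
Tool frame: the origin (TCP) lies midway between the tips of the shut fingers; the grasp point (between the pads) lies robot.tcp_to_grasp behind it (robot.tcp_to_grasp is the distance from the TCP to the grasp point, in m); y points along the fingers, x is the direction in which the jaws open and shut, and the axes are right-handed (so a half turn about y gives the same grasp; the last joint's range is limited). The gripper opens to 94 mm and grips with 3 to 60 N. Pads are 16 mm wide; open, the fingers measure 119 mm over their backs; the gripper's body (75 mm by 177 mm) begins 78 mm behind the grasp point.
Start: joints at [1.146, 0.087, 1.371, -0, 1.684, -0.103], TCP at [0.174, 0.522, 0.168] pointing down, gripper open.
Joint ranges: [-3.1, 3.1], [-0.76, 2.03], [0.27, 2.55], [-1.08, 4.22], [0.17, 2.65], [-2.57, 2.57]. Speed limits (rad/s): [2.79, 2.79, 3.14, 3.14, 3.14, 3.14].

INTERFACE

Orientations are given as [roll, pitch, yaw] about the fixed x, y, z axes, in that order (R = Rz(yaw) Ry(pitch) Rx(roll)).
In Python, from bench import robot gives the robot as it stands.
- The arm moves only by the tool arm_command, never from a script. Its argument "series" is text: rows parted by semicolons, each of 7 numbers parted by spaces: the turn, a rotation vector about the tool's x, y, z in rad, then the shift along the tool's x, y, z in m, then the finger opening in m, from 0 to 0.094. A call has 1 to 12 rows; each row shifts and turns the pose as measured when the row begins, along the tool's axes as they then stand; what a row does not reach is not made up. A row lasts 1/10 s, in which the tool goes at most 50 mm and 8.59 degrees, less where a joint would pass 70% of its speed; a pose out of reach is approached as far as the arm can. A call with a gripper value outside its range is refused whole. The fingers move at their own pace and stop on an object; the grip force is fixed at half the most. Time passes only in rows, so rows that do not move let the fingers close. It gives the time, the measured TCP pose, the force and the opening at its end, in the units of the state.
- robot.get_obs(): the state, without advancing time (a new reading comes with each control period).
- robot.snapshot(name): name is "scene" or "top" or "wrist"; returns the picture (480x640x3 uint8, blue, green, red); there is no depth.
- robot.camera_params(name): a dict with "fx", "fy", "cx", "cy" (pixels), "distortion" ([k1, k2, p1, p2, k3] as OpenCV has them; the pictures are not rectified), "extrinsics" (4x4, takes a point from camera to world coordinates). Camera axes: x right, y up, looking along -z (the intrinsics and any distortion apply to the point x, -y, -z); pixel columns grow to the right and rows downward; lengths in m; the calibration is good to about 2 mm. A picture is of the moment at which its call begins: read the wrist's pose just before it. camera_params takes no time and is no camera call; for the wrist camera it gives the pose at the moment of the call.
- robot.close_job(): hands the job in, once; it reports no verdict.
Trained networks look in the newest picture that a camera, given by its name, has taken for a name from the list of things; names that differ only in an ending like _2 or _b are one class to them, and where a whole thing is asked for, a point or a joint stands for the part that bears it (a point fixed in the world has none). Each returns a list of dicts, best first, with "score" (0 to 1); they miss things now and then, are a little off and sometimes report something else, mostly with a low value. They report only what shows in the picture. A call takes as long as a camera call.
- robot.spot_in(camera, target): "centre" ([x, y, z] in m, in the coordinates of the camera as it stood for that picture, good to about 4 mm: the middle of the surface that is visible of it).
The state is a dict: "time": time; "joint_positions": joint angles; "qvel": joint speeds; "joint_torque": joint torques, N m; "tool_pos": TCP position; "ee_rot": TCP orientation; "wrist_force": force on the tool from outside, world axes, zero at the start; "wrist_torque": the same for the moment, N m; "width": finger opening in m.
Only numpy, scipy, OpenCV 4.12 (cv2) and the standard library are available. Lean on these libraries where they do the work, as an engineer would, in place of code of your own. Each camera call takes 0.05 s, during which the arm holds its last target.

## Working session

There is one attempt and no reset: what is moved stays moved. The work goes in short steps, Python scripts to look and compute and a tool call to move; the robot and the scene stay as the last step left them, time stands still between calls to the robot, and variables do not carry over. Pictures are saved under pics/ and viewed, and the job is handed in when it is done.

Besides the shell and the picture viewer there is one more tool, called after ">>>" in YAML: its name, and indented under it one key for each argument. arm_command: Moves the arm, as the interface text tells. Its arguments: {"type":"object","properties":{"series":{"type":"string"}},"required":["series"]}

```bash
mkdir -p pics; ls
python3 - <<'E'
from bench import robot
import cv2
o=robot.get_obs(); print({k:o[k] for k in ['time','tool_pos','ee_rot','width','wrist_force']})
try: print(robot.tcp_to_grasp)
except Exception as e: print(e)
for n in ['scene','top']:
    cv2.imwrite(f'pics/{n}0.png',robot.snapshot(n)); p=robot.camera_params(n); print(n,p)
print(robot.get_obs()['time'])
E
```

```text
pics
{'time': 0.0, 'tool_pos': array([0.17370283, 0.52120621, 0.16704518]), 'ee_rot': array([-1.57059215,  0.00211212,  1.24902024]), 'width': 0.09360738674045715, 'wrist_force': array([-0.53152219, -0.30753847,  0.42956607])}
0.0188
scene {'fx': 586.770437913452, 'fy': 586.770437913452, 'cx': 324.4104017726989, 'cy': 250.34149130611695, 'distortion': array([0.04332983, 0.        , 0.        , 0.        , 0.        ]), 'extrinsics': array([[ 0.09589878, -0.58552866,  0.80495939,  1.60011233],
       [ 0.99538183,  0.0529232 , -0.08008833, -0.07965234],
       [ 0.00429298,  0.80892233,  0.58789986,  0.79266545],
       [ 0.        ,  0.        ,  0.        ,  1.        ]])}
top {'fx': 576.9230672348742, 'fy': 576.9230672348742, 'cx': 321.4457457024427, 'cy': 248.8062993003222, 'distortion': array([0.03031425, 0.        , 0.        , 0.        , 0.        ]), 'extrinsics': array([[-0.02173146,  0.9954567 , -0.09270224,  0.54647654],
       [-0.99974405, -0.02105392,  0.00828056,  0.03761236],
       [ 0.00629119,  0.09285846,  0.99565944,  1.13856688],
       [ 0.        ,  0.        ,  0.        ,  1.        ]])}
0.1
```

View pics/top0.png

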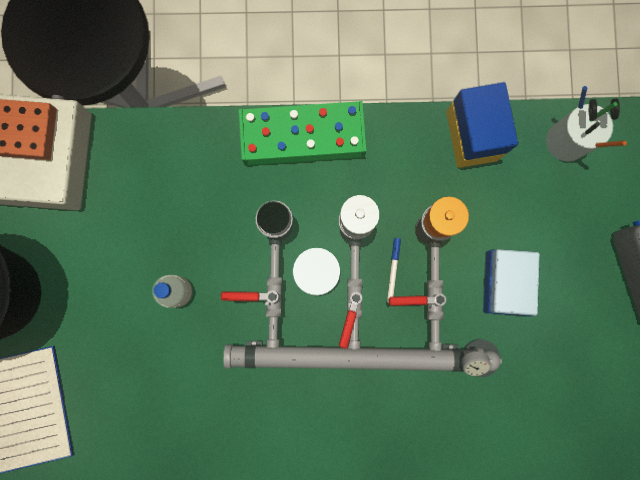

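View pics/scene0.png

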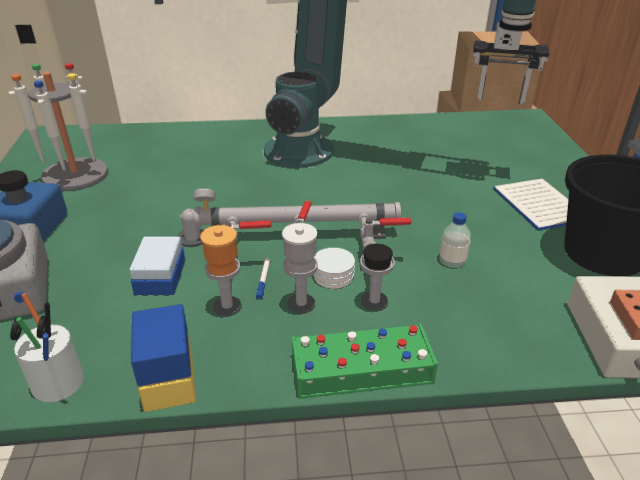

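The middle branch is steel (pivot about px 356,297, lever at 345,330). Amber is on the right (pivot 439,300, lever pointing left) and the stopper is on the left. The marker and dishes lie low between the branches.

```bash
cat > h.py <<'E'
import numpy as np, cv2
from bench import robot
def ray(cam,uv):
    p=robot.camera_params(cam); K=np.array([[p['fx'],0,p['cx']],[0,p['fy'],p['cy']],[0,0,1]])
    n=cv2.undistortPoints(np.array(uv,float).reshape(-1,1,2),K,p['distortion']).reshape(-1,2)
    E=p['extrinsics']; d=np.c_[n[:,0],-n[:,1],-np.ones(len(n))]@E[:3,:3].T
    return E[:3,3],d
def onplane(cam,uv,z):
    o,d=ray(cam,uv); return o+d*((z-o[2])/d[:,2])[:,None]
def redbars(img):
    hsv=cv2.cvtColor(img,cv2.COLOR_BGR2HSV)
    m=((hsv[...,0]<6)|(hsv[...,0]>174))&(hsv[...,1]>150)&(hsv[...,2]>90)
    n,l,s,c=cv2.connectedComponentsWithStats(m.astype(np.uint8))
    return [(s[i],np.argwhere(l==i)[:,::-1]) for i in range(1,n) if s[i][4]>150]
def bars(img,cam='top',z=0.108):
    out=[]
    for s,px in redbars(img):
        P=onplane(cam,px,z)[:,:2]; c=P.mean(0); w,v=np.linalg.eigh(np.cov((P-c).T)); a=v[:,1]
        t=(P-c)@a; out.append((c,a,np.ptp(t),s[4],px.mean(0)))
    return out
E
python3 - <<'E'
from h import *
img=cv2.imread('pics/top0.png')
for b in bars(img): print([np.round(x,4) for x in b])
# header line z=0.079 top
robot.snapshot('top'); E=robot.camera_params('top')['extrinsics']
for t in ['pivot_steel','tip_steel','pivot_amber','tip_amber','pivot_spare','tip_spare','funnel_steel','funnel_amber','stopper','lever_steel','lever_amber']:
    r=robot.spot_in('top',t)
    for q in r[:2]: print(t,round(q['score'],2),np.round(E[:3,:3]@q['centre']+E[:3,3],4))
E
```

```text
[array([0.5614, 0.1759]), array([0.0473, 0.9989]), np.float64(0.066), np.int32(319), array([239.8307, 295.9122])]
[array([ 0.5471, -0.123 ]), array([-0.014 ,  0.9999]), np.float64(0.0663), np.int32(321), array([408.0312, 300.3458])]
[array([ 0.4986, -0.0135]), array([-0.9578,  0.2873]), np.float64(0.0661), np.int32(320), array([347.2562, 329.175 ])]
pivot_steel 0.94 [ 0.5512 -0.0262  0.0713]
pivot_steel 0.55 [0.5768 0.3042 0.0854]
tip_steel 0.87 [ 0.5153 -0.0146  0.11  ]
pivot_amber 0.75 [ 0.5539 -0.1761  0.0714]
tip_amber 0.79 [ 0.5478 -0.1418  0.1085]
tip_amber 0.23 [ 0.5756 -0.3228  0.0695]
pivot_spare 0.72 [0.565  0.1221 0.072 ]
pivot_spare 0.69 [0.6959 0.1167 0.1287]
tip_spare 0.65 [0.5619 0.1565 0.1089]
funnel_steel 0.84 [ 0.6915 -0.0332  0.1773]
funnel_amber 0.62 [ 0.6842 -0.1821  0.1783]
stopper 0.81 [0.6948 0.1145 0.1294]
stopper 0.55 [ 0.4462 -0.0553  0.078 ]
lever_steel 0.93 [ 0.5172 -0.0186  0.1113]
lever_amber 0.64 [ 0.5505 -0.138   0.1092]
```

>>> arm_command:
  series: "0 -0.143 0 0 -0.025 0 0; 0 -0.143 0 0 -0.025 0 0; 0 0 0 0 0 0 0; 0 0 0 -0.04 0 -0.023 0; 0 0 0 -0.04 0 -0.023 0; 0 0 0 -0.04 0 -0.023 0; 0 0 0 -0.04 0 -0.023 0; 0 0 0 -0.04 0 -0.023 0; 0 0 0 -0.04 0 -0.023 0; 0 0 0 -0.04 0 -0.023 0"

```text
time: 1.7
tool_pos: [0.326, 0.2296, 0.2094]
ee_rot: [-1.565, 0.008, 1.533]
wrist_force: [1.6, -0.3, 0.3]
width: 0.0175
```

>>> arm_command:
  series: "0 0 0 -0.038 0 -0.023 0; 0 0 0 -0.038 0 -0.023 0; 0 0 0 -0.038 0 -0.023 0; 0 0 0 -0.038 0 -0.023 0; 0 0 0 -0.038 0 -0.023 0; 0 0 0 -0.038 0 -0.023 0; 0 0 0 -0.03 0 -0.02 0; 0 0 0 0 0 0 0; 0 0 0 0 0 0 0"

```text
time: 2.6
tool_pos: [0.4727, -0.0528, 0.1986]
ee_rot: [-1.556, 0.007, 1.494]
wrist_force: [-1.0, 0.3, -0.1]
width: 0.0005
```

```bash
cat > st.py <<'E'
from h import *
PHI=-0.036
PIV={'steel':np.array([.5533,-.0303]),'amber':np.array([.5481,-.180])}
def rel(which):
    o=robot.get_obs(); d=o['tool_pos'][:2]-PIV[which]; c,s=np.cos(PHI),np.sin(PHI)
    print('t',round(o['time'],2),'manif XY mm',np.round([1e3*(c*d[0]+s*d[1]),1e3*(-s*d[0]+c*d[1])],1),'z',round(1e3*o['tool_pos'][2],1),'rot',np.round(o['ee_rot'],3),'F',np.round(o['wrist_force'],1),'w',round(o['width'],4))
E
python3 - <<'E'
from st import *
rel('steel')
cv2.imwrite('pics/top1.png',robot.snapshot('top'));cv2.imwrite('pics/w1.png',robot.snapshot('wrist'))
rel('steel')
E
```

```text
t 2.6 manif XY mm [-79.7 -25.4] z 198.6 rot [-1.556  0.007  1.494] F [-1.   0.3 -0.1] w 0.0005
t 2.7 manif XY mm [-80.  -24.5] z 198.9 rot [-1.557  0.007  1.497] F [0.2 0.3 0.1] w 0.0003
```

View pics/top1.png

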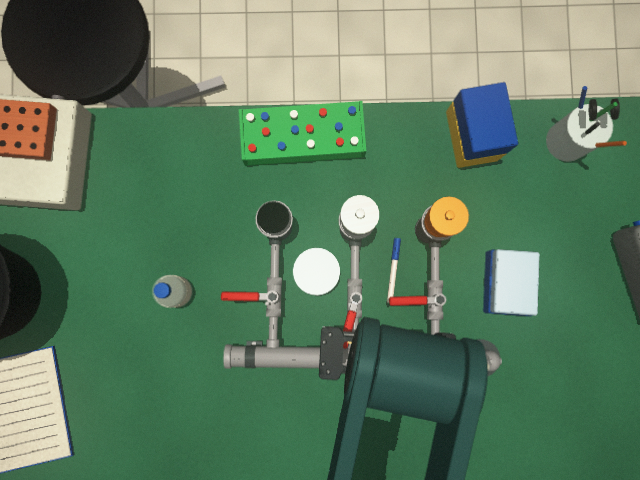

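View pics/w1.png

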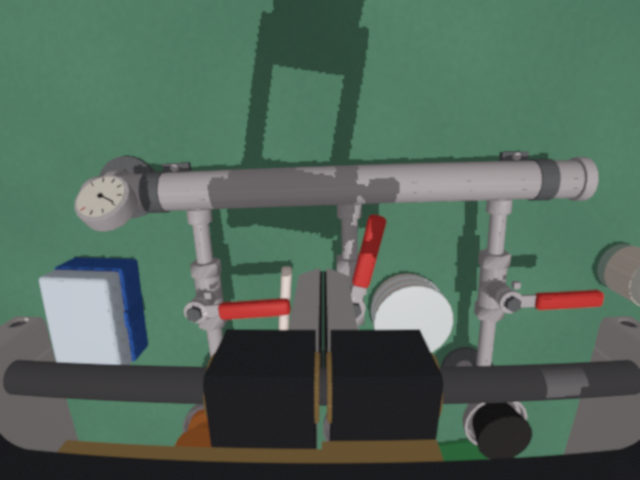

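The fingers are on the -y (right) side of the steel lever, clear of both it and the amber lever tip. I'll straighten up, then descend.

>>> arm_command:
  series: "-0.014 -0.038 0 0.002 0 -0.008 0; 0 0 0 0 0.03 0 0; 0 0 0 0 0.03 0 0; 0 0 0 0 0.02 0 0; 0 0 0 0 0 0 0"

```text
time: 3.2
tool_pos: [0.4801, -0.0437, 0.1186]
ee_rot: [-1.577, 0.007, 1.543]
wrist_force: [-0.3, 0.5, 0.4]
width: 0.0004
```

Run:
```python
from st import *
rel('steel')
cv2.imwrite('pics/w2.png',robot.snapshot('wrist'))
rel('steel')
```

```text
t 3.2 manif XY mm [-72.7 -16. ] z 118.6 rot [-1.577  0.007  1.543] F [-0.3  0.5  0.4] w 0.0004
t 3.25 manif XY mm [-71.7 -16.1] z 120.4 rot [-1.58   0.007  1.544] F [ 0.1  0.9 -0.8] w 0.0003
```

View pics/w2.png

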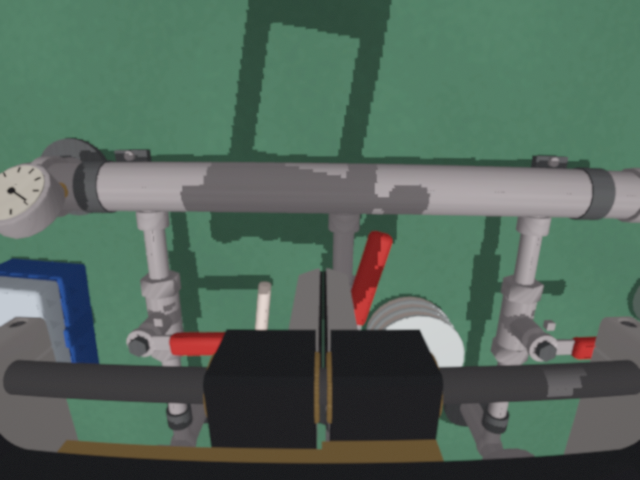

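>>> arm_command:
  series: "0 0 0 -0.006 0.008 0 0; 0 0 0 0 0.008 0 0; 0 0 0 0 0.003 0 0; 0 0 0 0 0 0 0"

```text
time: 3.65
tool_pos: [0.4834, -0.0495, 0.1047]
ee_rot: [-1.588, 0.008, 1.545]
wrist_force: [-0.4, 0.3, 0.8]
width: 0.0007
```

Run:
```python
from st import *
rel('steel')
def path(sign,r,ths,off=0):
    # sign=+1: steel (n=(cos,sin) push, finger behind); amber push n=-(cos,sin)
    for th in ths:
        u=np.array([-np.sin(th),np.cos(th)]); n=sign*np.array([np.cos(th),np.sin(th)])
        h=8*abs(n[0])+12.5*abs(n[1]); p=1e3*r*u-n*(8+h+off); print(round(th,2),np.round(p,1))
path(1,.065,[1.315,1.1,.9,.7,.5,.3,.15,0])
print(); path(-1,.065,[0.05,.3,.5,.7,.9,1.1,1.3,1.45,1.571])
```

```text
t 3.65 manif XY mm [-69.2 -21.7] z 104.7 rot [-1.588  0.008  1.545] F [-0.4  0.3  0.8] w 0.0007
1.31 [-68.5  -5. ]
1.1 [-68.3   9.2]
0.9 [-65.1  22.6]
0.7 [-58.8  35.4]
0.5 [-49.6  47. ]
0.3 [-37.7  56.4]
0.15 [-27.3  61.6]
0 [-16.  65.]

0.05 [13.3 65.7]
0.3 [-0.7 67.8]
0.5 [-12.7  67.1]
0.7 [-24.9  64. ]
0.9 [-36.8  58.2]
1.1 [-47.6  49.8]
1.3 [-56.7  38.8]
1.45 [-62.  29.]
1.57 [-65.   20.5]
```

>>> arm_command:
  series: "0.016 0 0 0 0.004 0.002 0; 0 0 0 0.006 0 0 0; 0 0 0 0.006 0 0 0; 0 0 0 0.007 0 0 0; 0 0 0 0.007 0 0 0; 0 0 0 0.007 0 0 0; 0 0 0 0 0 0 0"

```text
time: 4.35
tool_pos: [0.4834, -0.0134, 0.1014]
ee_rot: [-1.573, 0.008, 1.545]
wrist_force: [-0.4, 0.0, -1.1]
width: 0.0005
```

Run:
```python
from st import *
rel('steel')
```

```text
t 4.35 manif XY mm [-70.5  14.4] z 101.4 rot [-1.573  0.008  1.545] F [-0.4  0.  -1.1] w 0.0005
```

Run:
```python
from st import *
cv2.imwrite('pics/w3.png',robot.snapshot('wrist'))
rel('steel')
```

```text
t 4.4 manif XY mm [-70.5  14. ] z 101.4 rot [-1.573  0.008  1.545] F [ 0.2  1.1 -0.4] w 0.0
```

View pics/w3.png

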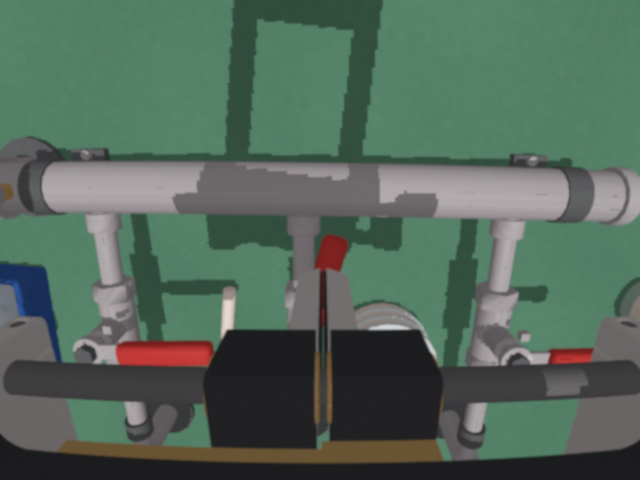

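```bash
cat >> st.py <<'E'
def tipang(which,img,cam='wrist',z=.108,lo=.02):
    # red pixels -> manifold polar angles relative to pivot
    c,s=np.cos(PHI),np.sin(PHI)
    for _,px in redbars(img):
        d=onplane(cam,px,z)[:,:2]-PIV[which]
        X=c*d[:,0]+s*d[:,1]; Y=-s*d[:,0]+c*d[:,1]; r=np.hypot(X,Y); th=np.arctan2(-X,Y)
        k=(r<.1)&(r>lo)
        if k.sum()>40: print(which,'theta centre',round(np.median(th[k]),3),'r',np.round([r[k].min(),r[k].max()],3),'spread Y/X',np.round(np.mean(np.c_[X,Y][k],0),4),k.sum())
E
python3 - <<'E'
from st import *
tipang('steel',cv2.imread('pics/w3.png'))
tipang('amber',cv2.imread('pics/w3.png'))
tipang('steel',cv2.imread('pics/w3.png'),lo=.075)
p=robot.camera_params('wrist');E=p['extrinsics'];K=np.array([[p['fx'],0,p['cx']],[0,p['fy'],p['cy']],[0,0,1]])
q=E[:3,:3].T@(robot.get_obs()['tool_pos']-E[:3,3]); print('tcp px',p['fx']*q[0]/-q[2]+p['cx'],p['cy']+p['fy']*q[1]/q[2],E[:3,3])
E
```

```text
steel theta centre 1.334 r [0.066 0.089] spread Y/X [-0.0763  0.0186] 820
steel theta centre 3.028 r [0.06 0.1 ] spread Y/X [-0.0033 -0.0805] 1329
amber theta centre 0.053 r [0.023 0.091] spread Y/X [-0.0028  0.0566] 2191
steel theta centre 1.33 r [0.075 0.089] spread Y/X [-0.0795  0.0196] 554
steel theta centre 3.034 r [0.075 0.1  ] spread Y/X [-0.0029 -0.0873] 865
tcp px 323.71046027922523 257.7979257414193 [ 0.40628449 -0.01085791  0.31821108]
```

Run:
```python
from st import *
cv2.imwrite('pics/scene3.png',cv2.resize(robot.snapshot('scene')[150:330,180:420],None,fx=3.3,fy=3.3,interpolation=cv2.INTER_CUBIC))
im=cv2.imread('pics/w3.png')[220:400,240:420]; cv2.imwrite('pics/w3c.png',cv2.resize(im,None,fx=3.3,fy=3.3,interpolation=cv2.INTER_CUBIC))
o=robot.get_obs()
from scipy.spatial.transform import Rotation as R
Rt=R.from_euler('xyz',o['ee_rot']).as_matrix()
for cam in ['wrist','scene']:
    p=robot.camera_params(cam);E=p['extrinsics']
    for off in [(0,0,0),(0,-.01,0),(0,-.02,0),(.0125,0,.008),(-.0125,0,.008),(.0125,-.02,.008),(.0125,0,-.008),(-.0125,0,-.008)]:
        q=E[:3,:3].T@(o['tool_pos']+Rt@np.array(off)-E[:3,3]); print(cam,off,np.round([p['fx']*q[0]/-q[2]+p['cx'],p['cy']+p['fy']*q[1]/q[2]]))
```

```text
wrist (0, 0, 0) [324. 258.]
wrist (0, -0.01, 0) [324. 263.]
wrist (0, -0.02, 0) [324. 269.]
wrist (0.0125, 0, 0.008) [344. 246.]
wrist (-0.0125, 0, 0.008) [304. 246.]
wrist (0.0125, -0.02, 0.008) [346. 256.]
wrist (0.0125, 0, -0.008) [343. 270.]
wrist (-0.0125, 0, -0.008) [304. 270.]
scene (0, 0, 0) [304. 206.]
scene (0, -0.01, 0) [304. 203.]
scene (0, -0.02, 0) [304. 199.]
scene (0.0125, 0, 0.008) [310. 204.]
scene (-0.0125, 0, 0.008) [299. 205.]
scene (0.0125, -0.02, 0.008) [310. 197.]
scene (0.0125, 0, -0.008) [310. 208.]
scene (-0.0125, 0, -0.008) [299. 208.]
```

View pics/scene3.png

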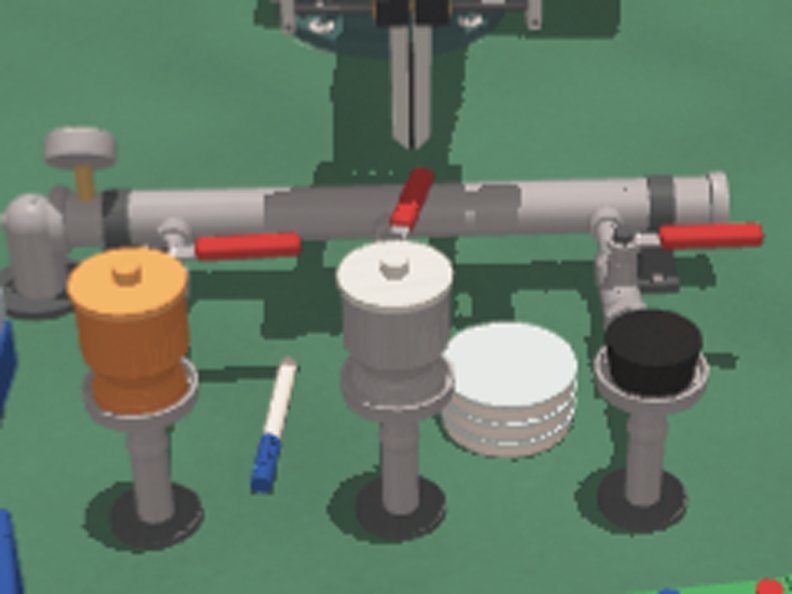

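View pics/w3c.png

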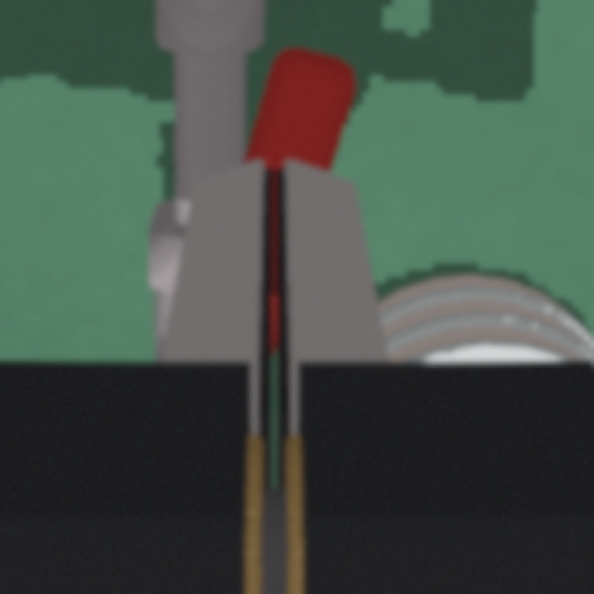

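Run:
```python
from st import *
from scipy.spatial.transform import Rotation as R
im=cv2.imread('pics/scene0.png')[20:130,440:580]; cv2.imwrite('pics/s0c.png',cv2.resize(im,None,fx=5,fy=5,interpolation=cv2.INTER_CUBIC))
Rt=R.from_euler('xyz',[-1.57059215,  0.00211212,  1.24902024]).as_matrix();t=np.array([0.17370283, 0.52120621, 0.16704518])
p=robot.camera_params('scene');E=p['extrinsics']
for off in [(.047,0,0),(-.047,0,0),(.047,-.0188,0),(-.047,-.0188,0),(.047,-.035,0),(-.047,-.035,0),(0,-.1,0)]:
    q=E[:3,:3].T@(t+Rt@np.array(off)-E[:3,3]); print(off,np.round([p['fx']*q[0]/-q[2]+p['cx'],p['cy']+p['fy']*q[1]/q[2]]))
im=robot.snapshot('scene');cv2.imwrite('pics/s4.png',cv2.resize(im[60:240,200:410],None,fx=3.5,fy=3.3,interpolation=cv2.INTER_CUBIC))
o=robot.get_obs();print(o['joint_positions'],o['tool_pos'])
```

```text
(0.047, 0, 0) [515. 117.]
(-0.047, 0, 0) [478. 113.]
(0.047, -0.0188, 0) [516. 110.]
(-0.047, -0.0188, 0) [480. 107.]
(0.047, -0.035, 0) [517. 104.]
(-0.047, -0.035, 0) [481. 101.]
(0, -0.1, 0) [503.  78.]
[-0.14058002 -0.0402787   1.63358866 -0.00819498  1.54503204 -1.68442294] [ 0.4833318  -0.01444373  0.10139005]
```

View pics/s0c.png

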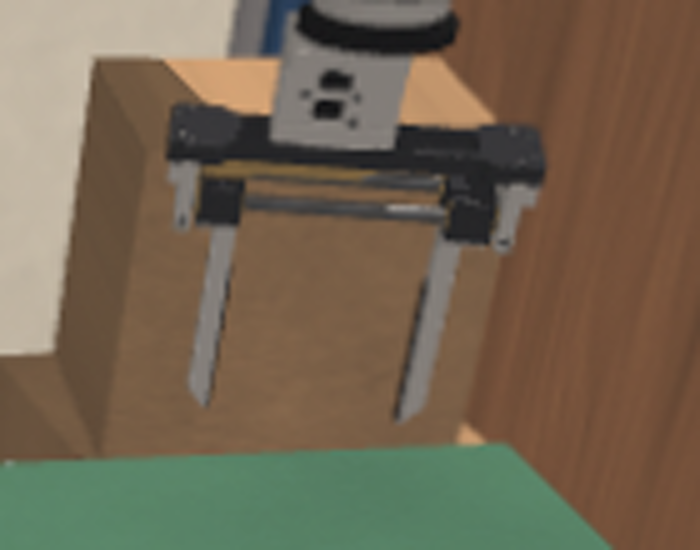

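View pics/s4.png

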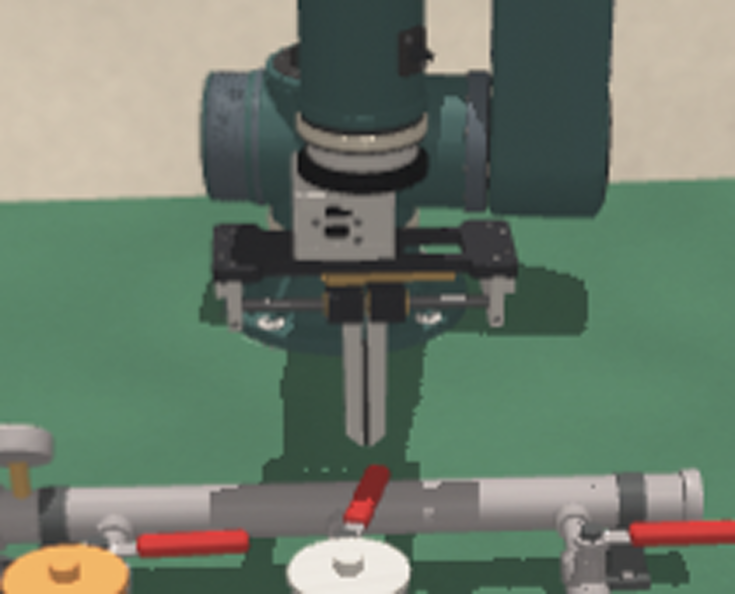

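The images contradict the reported pose. In both the scene and wrist views the fingertips sit about 30–35 mm above the reported TCP, hovering over the lever, and the lever hasn't moved (θ≈1.33). I'll back off sideways, go lower and check again.

>>> arm_command:
  series: "0 0 0 -0.013 0 0 0; 0 0 0 -0.013 0 0 0; 0 0 0 -0.013 0 0 0; 0 0 0 0 0 0 0; 0 0 0 0 0.006 0 0; 0 0 0 0 0.006 0 0; 0 0 0 0 0.006 0 0; 0 0 0 0 0 0 0"

```text
time: 5.3
tool_pos: [0.4816, -0.0591, 0.0817]
ee_rot: [-1.572, 0.009, 1.54]
wrist_force: [-0.2, -0.0, 0.1]
width: 0.0005
```

Run:
```python
from st import *
rel('steel')
im=robot.snapshot('scene');cv2.imwrite('pics/s5.png',cv2.resize(im[120:240,200:410],None,fx=3.7,fy=3.7,interpolation=cv2.INTER_CUBIC))
im=robot.snapshot('wrist');cv2.imwrite('pics/w5.png',im); tipang('steel',im)
o=robot.get_obs()
from scipy.spatial.transform import Rotation as R
Rt=R.from_euler('xyz',o['ee_rot']).as_matrix();p=robot.camera_params('scene');E=p['extrinsics']
for off in [(0,0,0),(0,-.03,0)]:
    q=E[:3,:3].T@(o['tool_pos']+Rt@np.array(off)-E[:3,3]); print(off,np.round([3.7*(p['fx']*q[0]/-q[2]+p['cx']-200),3.7*(p['cy']+p['fy']*q[1]/q[2]-120)]))
```

```text
t 5.3 manif XY mm [-70.6 -31.4] z 81.7 rot [-1.572  0.009  1.54 ] F [-0.2 -0.   0.1] w 0.0005
steel theta centre 1.34 r [0.035 0.089] spread Y/X [-0.0608  0.0144] 2345
(0, 0, 0) [312. 348.]
(0, -0.03, 0) [311. 306.]
```

View pics/s5.png

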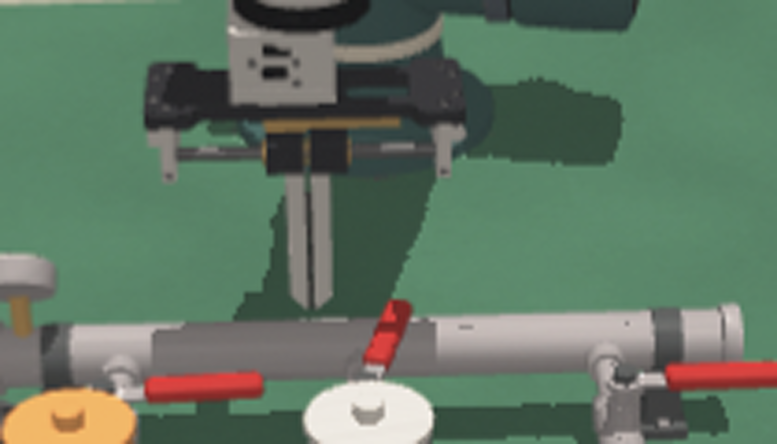

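View pics/w5.png

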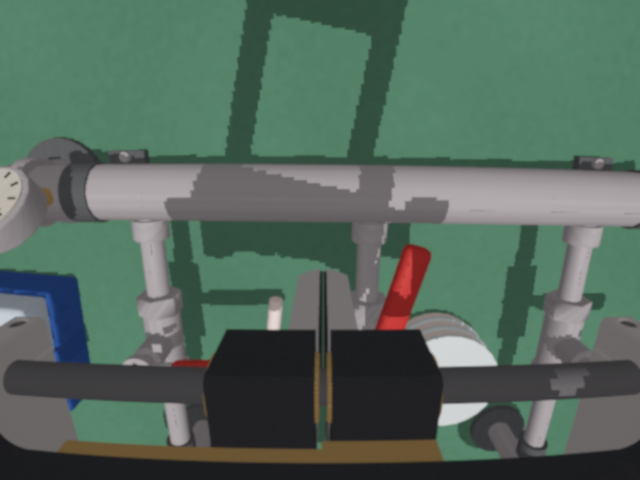

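>>> arm_command:
  series: "0 0 0 0 0.008 0 0; 0 0 0 0 0.008 0 0; 0 0 0 0 0.005 0 0; 0 0 0 0 0 0 0; 0 0 0 0.008 0 0 0; 0 0 0 0.008 0 0 0; 0 0 0 0.004 0 0 0; 0 0 0 0 0 0 0"

```text
time: 6.2
tool_pos: [0.4834, -0.0367, 0.0601]
ee_rot: [-1.575, 0.009, 1.542]
wrist_force: [0.3, 0.1, -0.2]
width: 0.0005
```

```bash
cat > look.py <<'E'
import sys
from st import *
w,n=sys.argv[1:3]
rel(w)
im=robot.snapshot('scene');cv2.imwrite(f'pics/s{n}.png',cv2.resize(im[120:240,200:410],None,fx=3.7,fy=3.7,interpolation=cv2.INTER_CUBIC))
im=robot.snapshot('wrist');cv2.imwrite(f'pics/w{n}.png',im); tipang(w,im,lo=.03)
E
python3 look.py steel 6
```

```text
t 6.2 manif XY mm [-69.6  -8.9] z 60.1 rot [-1.575  0.009  1.542] F [ 0.3  0.1 -0.2] w 0.0005
steel theta centre 1.334 r [0.048 0.09 ] spread Y/X [-0.0687  0.0166] 2098
steel theta centre -3.088 r [0.078 0.1  ] spread Y/X [ 0.0046 -0.0891] 205
```

View pics/s6.png

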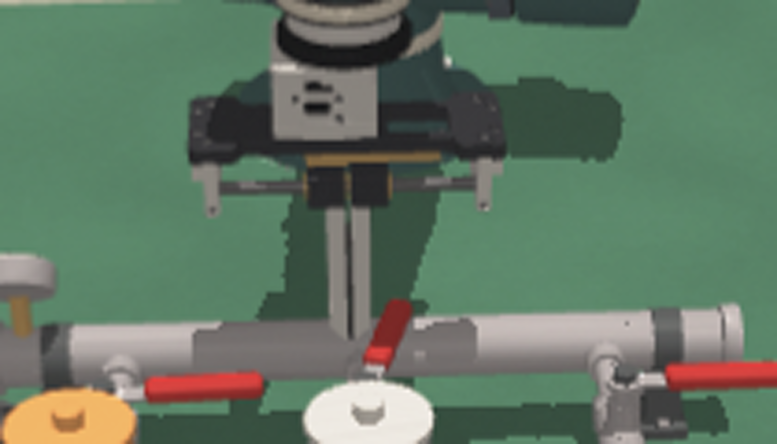

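View pics/w6.png

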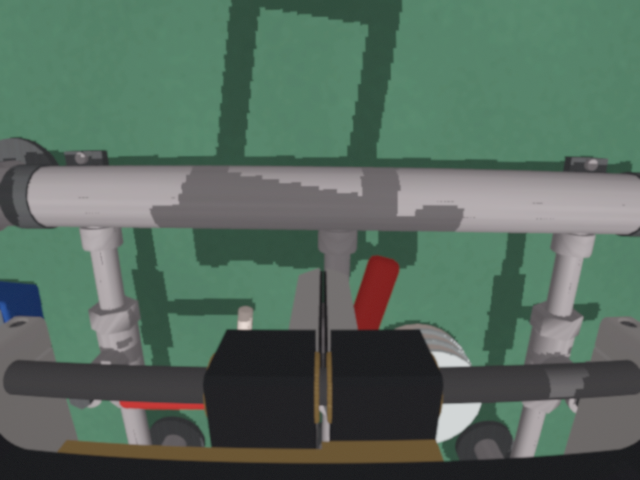

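The fingertip is now level with the handle, just right of it. I'll push.

>>> arm_command:
  series: "0 0 0 0.006 0 0 0; 0 0 0 0.006 0 0 0; 0 0 0 0.006 0 0 0; 0 0 0 0.006 0 0 0"

```text
time: 6.7
tool_pos: [0.4855, -0.017, 0.0606]
ee_rot: [-1.578, 0.018, 1.538]
wrist_force: [0.7, -4.7, 0.0]
width: 0.0001
```

```bash
python3 look.py steel 7
```

```text
t 6.7 manif XY mm [-68.2  10.9] z 60.6 rot [-1.578  0.018  1.538] F [ 0.7 -4.7  0. ] w 0.0001
steel theta centre 1.056 r [0.056 0.089] spread Y/X [-0.0655  0.0366] 1508
steel theta centre -3.078 r [0.075 0.1  ] spread Y/X [ 0.0058 -0.0894] 91
```

>>> arm_command:
  series: "0 0 0 0.007 0 -0.001 0; 0 0 0 0.007 0 -0.002 0; 0 0 0 0.007 0 -0.003 0; 0 0 0 0.007 0 -0.004 0; 0 0 0 0.006 0 -0.005 0; 0 0 0 0.006 0 -0.005 0"

```text
time: 7.4
tool_pos: [0.5049, 0.0251, 0.0593]
ee_rot: [-1.571, 0.018, 1.539]
wrist_force: [-2.9, -3.7, 0.1]
width: 0.0005
```

```bash
python3 look.py steel 8
```

```text
t 7.4 manif XY mm [-50.4  53.6] z 59.3 rot [-1.571  0.018  1.539] F [-2.9 -3.7  0.1] w 0.0005
steel theta centre 0.445 r [0.079 0.089] spread Y/X [-0.0364  0.0759] 452
steel theta centre 3.04 r [0.057 0.097] spread Y/X [-0.0078 -0.0763] 1077
```

>>> arm_command:
  series: "0 0 0 0.003 0 -0.006 0; 0 0 0 0.002 0 -0.006 0; 0 0 0 0.002 0 -0.006 0; 0 0 0 0.001 0 -0.006 0"

```text
time: 7.9
tool_pos: [0.5295, 0.0354, 0.0589]
ee_rot: [-1.568, 0.014, 1.541]
wrist_force: [-2.8, -1.6, 1.4]
width: 0.0002
```

```bash
python3 look.py steel 9
```

```text
t 7.9 manif XY mm [-26.2  64.8] z 58.9 rot [-1.568  0.014  1.541] F [-2.8 -1.6  1.4] w 0.0002
steel theta centre 0.122 r [0.083 0.088] spread Y/X [-0.0103  0.0848] 237
steel theta centre 3.032 r [0.056 0.1  ] spread Y/X [-0.0043 -0.0736] 1556
steel theta centre 0.206 r [0.03 0.05] spread Y/X [-0.008   0.0386] 556
```

>>> arm_command:
  series: "0 0 0 0 0 -0.005 0; 0 0 0 0 0 -0.004 0; 0 0 0 0 0 -0.002 0"

```text
time: 8.3
tool_pos: [0.539, 0.0367, 0.0588]
ee_rot: [-1.562, 0.011, 1.541]
wrist_force: [-10.9, -1.2, 7.2]
width: 0.0005
```

```bash
python3 look.py steel 10
```

```text
t 8.3 manif XY mm [-16.7  66.4] z 58.8 rot [-1.562  0.011  1.541] F [-10.9  -1.2   7.2] w 0.0005
steel theta centre 3.044 r [0.056 0.1  ] spread Y/X [-0.0037 -0.0766] 1877
steel theta centre 0.034 r [0.03 0.05] spread Y/X [-0.0012  0.0393] 843
steel theta centre 0.016 r [0.083 0.089] spread Y/X [-0.0011  0.0858] 182
```

Force rose to 11 N and the angle is about 0.02, so the lever is at its stop. I'll back off and lift.

>>> arm_command:
  series: "0 0 0 0 0 0.006 0; 0 0 0 0 0 0.012 0; 0 0 0 0 0 0.012 0; 0 0 0 0 -0.03 0 0; 0 0 0 0 -0.04 0 0; 0 0 0 0 -0.04 0 0; 0 0 0 0 0 0 0"

```text
time: 9.1
tool_pos: [0.5061, 0.0392, 0.1702]
ee_rot: [-1.566, 0.01, 1.541]
wrist_force: [-0.7, 0.6, 0.8]
width: 0.0008
```

```bash
python3 look.py steel 11
python3 - <<'E'
from st import *
rel('amber')
im=cv2.imread('pics/w11.png'); tipang('steel',im,lo=.02); tipang('amber',im)
im=robot.snapshot('top');cv2.imwrite('pics/top11.png',im)
for b in bars(im): print([np.round(x,4) for x in b], 'theta',np.round(np.arctan2(-b[1][0],b[1][1])%np.pi-PHI,3))
E
```

```text
t 9.1 manif XY mm [-49.7  67.8] z 170.2 rot [-1.566  0.01   1.541] F [-0.7  0.6  0.8] w 0.0008
steel theta centre 3.039 r [0.058 0.1  ] spread Y/X [-0.0055 -0.0789] 880
steel theta centre 0.058 r [0.03  0.045] spread Y/X [-0.002   0.0364] 292
t 9.2 manif XY mm [-52.6 217.5] z 164.8 rot [-1.557  0.01   1.541] F [-1.   0.3  0.2] w 0.0005
steel theta centre 3.039 r [0.058 0.1  ] spread Y/X [-0.0055 -0.0789] 880
steel theta centre 0.054 r [0.024 0.045] spread Y/X [-0.0017  0.0335] 416
amber theta centre 0.088 r [0.025 0.093] spread Y/X [-0.0052  0.0596] 1342
[array([0.5615, 0.1761]), array([0.0393, 0.9992]), np.float64(0.0658), np.int32(319), array([239.7335, 295.8715])] theta 3.138
[array([0.5561, 0.0258]), array([0.0288, 0.9996]), np.float64(0.0641), np.int32(267), array([324.3146, 297.03  ])] theta 3.149
[array([ 0.547 , -0.1229]), array([-0.0145,  0.9999]), np.float64(0.0663), np.int32(319), array([408.0063, 300.373 ])] theta 0.051
```

View pics/w11.png

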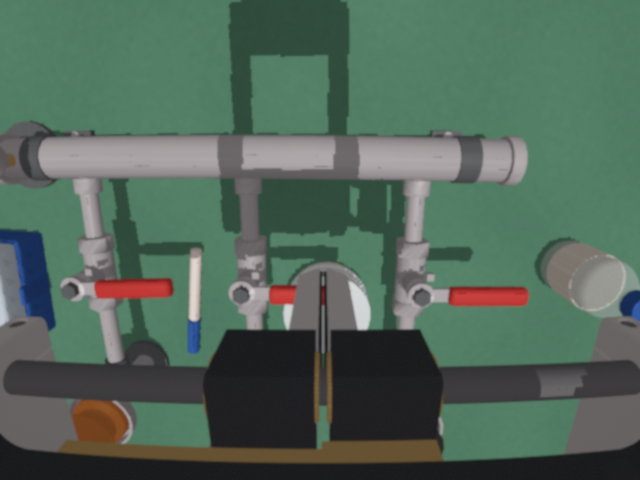

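View pics/top11.png

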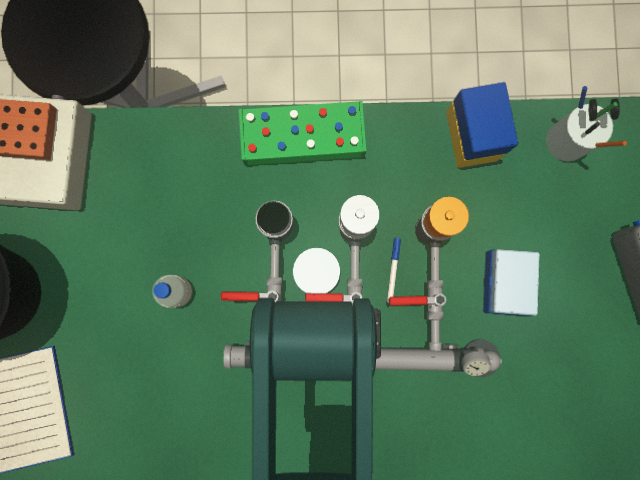

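Steel lever reads about 0.01 rad, parallel to the spare lever. The arm goes next to the far (+x) side of the amber lever, staying high.

>>> arm_command:
  series: "-0.012 0 0 -0.03 -0.005 -0.016 0; 0 0 0 -0.036 0 -0.02 0; 0 0 0 -0.036 0 -0.02 0; 0 0 0 -0.034 0 -0.02 0; 0 0 0 -0.02 0 -0.01 0; 0 0 0 0 0 0 0; 0 0 0 0 0 0 0"

```text
time: 9.95
tool_pos: [0.5783, -0.1215, 0.1516]
ee_rot: [-1.542, 0.003, 1.544]
wrist_force: [0.2, 0.0, 0.1]
width: 0.0007
```

```bash
python3 look.py amber 12
```

```text
t 9.95 manif XY mm [28.1 59.5] z 151.6 rot [-1.542  0.003  1.544] F [0.2 0.  0.1] w 0.0007
amber theta centre 0.023 r [0.03  0.089] spread Y/X [-0.0013  0.0592] 1738
```

View pics/w12.png

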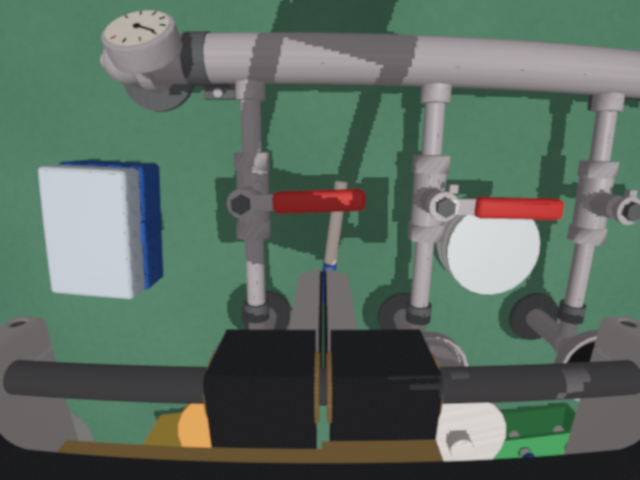

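View pics/s12.png

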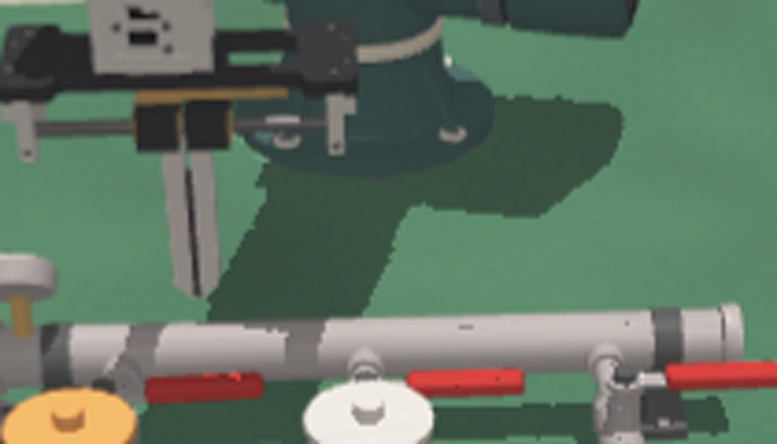

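>>> arm_command:
  series: "-0.028 0 0 0.004 0.015 0 0; 0 0 0 0 0.025 0 0; 0 0 0 0 0.02 0 0; 0 0 0 0 0 0 0"

```text
time: 10.45
tool_pos: [0.5772, -0.1113, 0.0921]
ee_rot: [-1.575, 0.002, 1.552]
wrist_force: [-0.0, 0.6, -0.8]
width: 0.0005
```

```bash
python3 -c "
from st import *
rel('amber')"
```

```text
t 10.45 manif XY mm [26.6 69.8] z 92.1 rot [-1.575  0.002  1.552] F [-0.   0.6 -0.8] w 0.0005
```

>>> arm_command:
  series: "0 0.01 0 -0.004 0.014 0 0; 0 0 0 0 0.012 0 0; 0 0 0 0 0.003 0 0; 0 0 0 0 0 0 0"

```text
time: 10.85
tool_pos: [0.5781, -0.1138, 0.0637]
ee_rot: [-1.579, 0.003, 1.544]
wrist_force: [-0.7, -0.7, 0.8]
width: 0.0004
```

```bash
python3 look.py amber 13
```

```text
t 10.85 manif XY mm [27.6 67.2] z 63.7 rot [-1.579  0.003  1.544] F [-0.7 -0.7  0.8] w 0.0004
amber theta centre 0.029 r [0.03  0.089] spread Y/X [-0.0017  0.0589] 3770
```

View pics/s13.png

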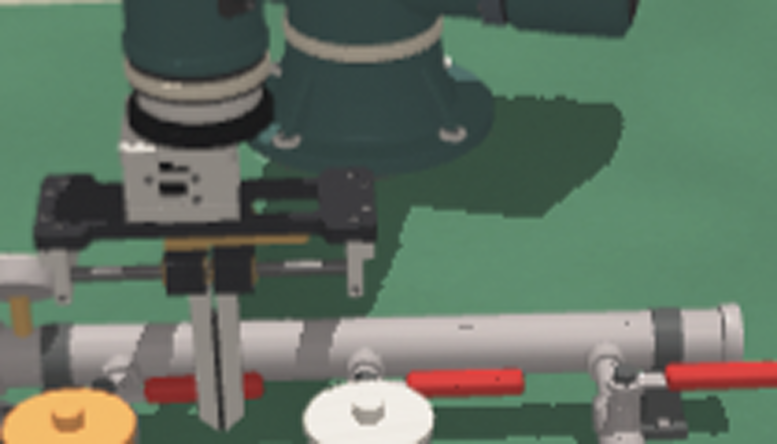

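View pics/w13.png

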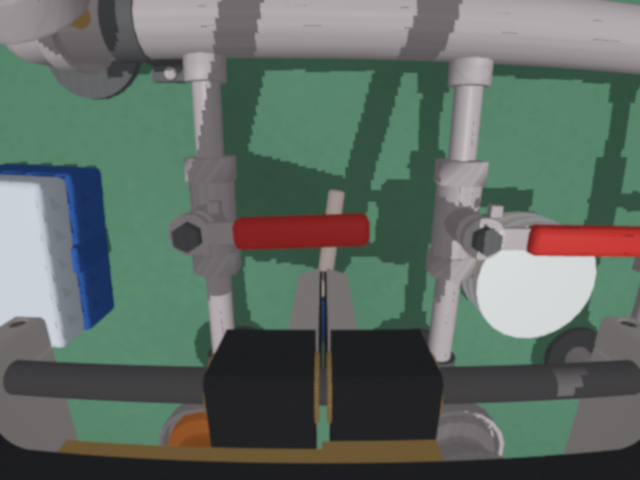

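>>> arm_command:
  series: "0 0 0 0 0.003 0.007 0; 0 0 0 0 0 0.007 0; 0 0 0 0 0 0.006 0; 0 0 0 0 0 0.006 0; 0 0 0 0 0 0.006 0"

```text
time: 11.45
tool_pos: [0.5499, -0.1137, 0.0631]
ee_rot: [-1.593, 0.005, 1.544]
wrist_force: [4.5, -0.9, -1.9]
width: 0.0005
```

```bash
python3 look.py amber 14
```

```text
t 11.45 manif XY mm [-0.6 66.3] z 63.1 rot [-1.593  0.005  1.544] F [ 4.5 -0.9 -1.9] w 0.0005
amber theta centre 0.338 r [0.03  0.089] spread Y/X [-0.0197  0.0562] 3584
```

>>> arm_command:
  series: "0.01 0 0 0 0.002 0.007 0; 0.005 0 0 0 0.001 0.007 0; 0 0 0 -0.002 0 0.007 0; 0 0 0 -0.003 0 0.007 0; 0 0 0 -0.004 0 0.006 0; 0 0 0 -0.005 0 0.006 0"

```text
time: 12.15
tool_pos: [0.5133, -0.127, 0.0651]
ee_rot: [-1.591, 0.005, 1.545]
wrist_force: [2.6, 1.9, 1.2]
width: 0.0003
```

```bash
python3 look.py amber 15
```

```text
t 12.15 manif XY mm [-36.6  51.7] z 65.1 rot [-1.591  0.005  1.545] F [2.6 1.9 1.2] w 0.0003
amber theta centre 0.97 r [0.03 0.09] spread Y/X [-0.0502  0.0345] 3287
```

>>> arm_command:
  series: "0.008 0 0 -0.004 0.003 0.007 0; 0.006 0 0 -0.005 0.002 0.006 0; 0 0 0 -0.006 0 0.004 0; 0 0 0 -0.005 0 0.003 0"

```text
time: 12.65
tool_pos: [0.4965, -0.1481, 0.0653]
ee_rot: [-1.588, 0.007, 1.545]
wrist_force: [3.9, 2.8, 1.9]
width: 0.0005
```

```bash
python3 look.py amber 16
```

```text
t 12.65 manif XY mm [-52.7  30. ] z 65.3 rot [-1.588  0.007  1.545] F [3.9 2.8 1.9] w 0.0005
amber theta centre 1.39 r [0.03 0.09] spread Y/X [-0.0618  0.0114] 2798
```

>>> arm_command:
  series: "0 0 0 -0.004 0 0.002 0; 0 0 0 -0.004 0 0.001 0"

```text
time: 12.95
tool_pos: [0.4929, -0.156, 0.0654]
ee_rot: [-1.587, 0.007, 1.545]
wrist_force: [2.5, 3.3, 3.6]
width: 0.0004
```

```bash
python3 look.py amber 17
```

```text
t 12.95 manif XY mm [-56.  22.] z 65.4 rot [-1.587  0.007  1.545] F [2.5 3.3 3.6] w 0.0004
amber theta centre 1.53 r [0.031 0.09 ] spread Y/X [-0.0651  0.0031] 2536
```

>>> arm_command:
  series: "0 0 0 -0.002 0 0 0; 0 0 0 -0.002 0 0 0"

```text
time: 13.25
tool_pos: [0.4918, -0.1598, 0.0652]
ee_rot: [-1.585, 0.006, 1.545]
wrist_force: [1.4, 4.0, 4.4]
width: 0.0003
```

```bash
python3 look.py amber 18
```

```text
t 13.25 manif XY mm [-57.   18.2] z 65.2 rot [-1.585  0.006  1.545] F [1.4 4.  4.4] w 0.0003
amber theta centre 1.594 r [0.032 0.09 ] spread Y/X [-0.0661 -0.001 ] 2411
```

>>> arm_command:
  series: "0 0 0 -0.002 0 0 0"

```text
time: 13.45
tool_pos: [0.4914, -0.1611, 0.0651]
ee_rot: [-1.584, 0.004, 1.545]
wrist_force: [1.0, 8.2, 5.5]
width: 0.0004
```

```bash
python3 look.py amber 19
```

```text
t 13.45 manif XY mm [-57.3  16.8] z 65.1 rot [-1.584  0.004  1.545] F [1.  8.2 5.5] w 0.0004
amber theta centre 1.611 r [0.032 0.09 ] spread Y/X [-0.0666 -0.0021] 2408
```

Force is rising at the stop (8 N). I'll back off sideways, lift, and retreat to clear the view.

>>> arm_command:
  series: "0 0 0 0.008 0 0 0; 0 0 0 0.012 0 0 0; 0 0 0 0.008 0 0 0; 0 0 0 0 -0.03 0 0; 0 0 0 0 -0.04 0 0; 0 0 0 0 -0.04 0 0; 0 0 0 0 -0.03 0.02 0; 0 0 0 0 0 0.04 0; 0 0 0 0 0 0.04 0; 0 0 0 0 0 0.04 0; 0 0 0 0 0 0 0"

```text
time: 14.65
tool_pos: [0.3391, -0.1266, 0.2016]
ee_rot: [-1.558, 0.014, 1.546]
wrist_force: [-0.0, 0.5, -0.3]
width: 0.0004
```

Run:
```python
from st import *
rel('amber')
im=robot.snapshot('top');cv2.imwrite('pics/top20.png',im)
for b in bars(im): print(np.round(b[0],4),round(b[2],3),b[3],'theta',np.round(np.arctan2(-b[1][0],b[1][1])%np.pi-PHI,3))
im=robot.snapshot('wrist');cv2.imwrite('pics/w20.png',im)
for b in bars(im,'wrist'): print('w',np.round(b[0],4),round(b[2],3),b[3],'theta',np.round(np.arctan2(-b[1][0],b[1][1])%np.pi-PHI,3))
cv2.imwrite('pics/scene20.png',robot.snapshot('scene'))
```

```text
t 14.65 manif XY mm [-210.8   45.9] z 201.6 rot [-1.558  0.014  1.546] F [-0.   0.5 -0.3] w 0.0004
[0.5614 0.1758] 0.066 320 theta 3.131
[0.5555 0.0261] 0.064 293 theta 3.151
[ 0.491  -0.1776] 0.065 332 theta 1.565
w [0.5564 0.0257] 0.067 809 theta 3.105
```

View pics/top20.png

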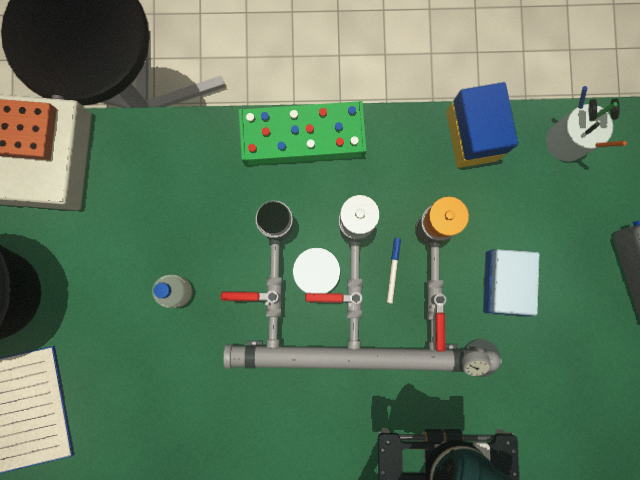

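View pics/scene20.png

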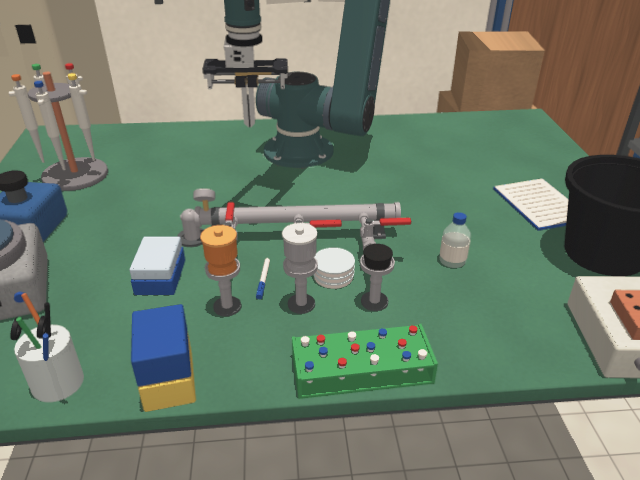

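The steel lever (325,298) lies across its pipe and the amber lever (440,330) lies in line with its pipe. The spare lever hasn't moved, the funnels and bystanders haven't shifted, and the arm is clear.

```bash
python3 -c "
from bench import robot
print(robot.close_job())"
```

```text
the job is handed in; nothing more can be done
None
```

I shut the steel funnel's valve first, then opened the amber funnel's, pushing each lever from the side with the closed fingertips. I handed the job in at about 15 s.

- **Levers:** the last overhead picture put the steel lever at about 0.01 rad, amber at about 1.565 rad and the spare at about -0.01 rad, against targets of 0, 1.571 and 0. The final wrist picture gave steel as about -0.04 rad instead, from a small view of the bar; I went by the overhead picture.
- **Forces:** I stopped each push when the force rose at the stop, about 13 N in total for steel and 10 N for amber. Each reading included 5–7 N of upward force, and I didn't establish its cause.
- **Surroundings:** the funnels, stopper, dishes, marker, bottle and tip box look where they were in the first pictures, and the robot is touching nothing.
- **Disagreement:** the fingertips appeared about 30–35 mm above the reported tool position in two cameras. My first sweep passed over the steel lever without touching it, so I lowered the tool using the pictures and the contact force. I did not find the cause of the offset.

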